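# Give the mould press a two-second shot of pressure

### The arm

A 6-joint arm with a two-finger parallel gripper is mounted at the origin on the work surface. World frame = base frame: x ahead of the robot, y to its left, z up, the work surface at z = 0. Lengths are in m, angles in rad, forces in N, time in s.
With the tool pointing down it reaches from about 0.275 to 0.85 m from the base axis. Payload 19 kg.
Tool frame: the origin (TCP) lies at the very end of the fingers, on their centre line; the grasp point (between the pads) lies 19 mm behind it; z points along the fingers, x is the direction in which the jaws open and shut, and the axes are right-handed (so a half turn about z gives the same grasp; the last joint's range is limited). The gripper opens to 85 mm and grips with 20 to 120 N. Pads are 22 mm wide; open, the fingers measure 114 mm over their backs; the gripper's body (76 mm by 85 mm) begins 54 mm behind the grasp point. The pads swing forward as they close: fully open they stand 13 mm farther back than shut.
Start: joints at [-1.289, 0.15, 1.437, -0, 1.554, -0.134], TCP at [0.232, -0.526, 0.231] pointing down, gripper open.
Joint ranges: [-2.8, 2.8], [-0.68, 2.1], [0.12, 2.68], [-1.39, 4.53], [0.16, 2.79], [-2.81, 2.81]. Speed limits (rad/s): [1.89, 1.89, 2.22, 3.01, 3.01, 3.01].

### API

Orientations are given as [roll, pitch, yaw] about the fixed x, y, z axes, in that order (R = Rz(yaw) Ry(pitch) Rx(roll)).
In Python, from bench import ctrl, eyes gives the robot as it stands.
- The arm moves only by the tool step_arm, never from a script. Its argument "steps" is one flat list of numbers, 7 for each row, row after row: the shift along the tool's x, y, z scaled (see below), then the turn, a rotation vector about the tool's x, y, z scaled (see below), then the closure, from 0 (fully open) to 1 (shut). In form: [x, y, z, wx, wy, wz, fingers, x, y, z, wx, wy, wz, fingers, ...]. A call has 1 to 5 rows; each row shifts and turns the commanded pose from where the row before left it, along the tool's axes as they then stand; what a row does not reach is not made up. The controller multiplies each number of a shift by 2 cm and each number of a turn by 4 degrees. A row lasts 1/12 s, in which the tool goes at most 41.7 mm and 7.16 degrees, less where a joint would pass 70% of its speed; a pose out of reach is approached as far as the arm can. A call with a number of a shift or a turn outside -1 to 1 is refused whole. A call with a gripper value outside its range is refused whole. The fingers move at their own pace and stop on an object; "squeeze" is the grip in N (left out, the last holds). Time passes only in rows, so rows that do not move let the fingers close. It gives the time, the measured TCP pose, the force and the opening at its end, in the units of the state.
- ctrl.observe(): the state, without advancing time (a new reading comes with each control period).
- eyes.camera(name): name is "scene" or "top" or "wrist"; returns the picture (480x640x3 uint8, red, green, blue); there is no depth.
- eyes.calibration(name): a dict with "fx", "fy", "cx", "cy" (pixels), "R" (3x3) and "t" (3): a world point X has camera coordinates R X + t; the wrist camera has in their place "tool_from_camera" (4x4, takes a point from camera to tool coordinates, whose origin is the TCP and whose axes are the tool frame's). Camera axes: x right, y down, z forward; pixel columns grow to the right and rows downward; lengths in m; the calibration is good to about 2 mm. A picture is of the moment at which its call begins: read the wrist's pose just before it. calibration takes no time and is no camera call.
- ctrl.close_job(): hands the job in, once; it reports no verdict.
The state is a dict: "time_s": time; "qpos": joint angles; "joint_vel": joint speeds; "joint_torque": joint torques, N m; "ee_pos": TCP position; "ee_rot": TCP orientation; "wrist_force": force on the tool from outside, world axes, zero at the start; "ft_torque": the same for the moment, N m; "opening": finger opening in m.
Only numpy, scipy, OpenCV 4.12 (cv2) and the standard library are available. Lean on these libraries where they do the work, as an engineer would, in place of code of your own. Each camera call takes 0.05 s, during which the arm holds its last target. There are 200 camera calls.

### The job

Bring up pressure in the mould press: push the valve lever with the light-blue sleeve fully over to its stop on the side of the green disc, hold it there for at least two seconds, then let it go so that it springs back upright. Do not work it towards the red disc, and leave the orange-sleeved lever alone.

Things in the scene. Friction and masses are not known exactly. Their poses are not given: they have to be found in the camera images.
- press_grip (a point): Centre of the light-blue sleeve (upright cylinder, diameter 26 mm, 70 mm long: 35 mm above and below this point) on the lever to push; a pale rod of 14 mm below it. At rest 175 mm above the table, 125 mm above the pivot. A spring holds the lever upright: about 7 N at the sleeve at full tilt. Tips 0.42 rad to a hard stop each way: this point then is 51 mm aside, 11 mm lower. x axis: tipping axis, level.
- green_disc: Green disc, 28 mm wide, 5 mm thick, fixed on the blue lever's valve block, origin at the centre of its underside, 60 mm above the table. It lies 75 mm (level) from the upright lever, in line with its tipping, and marks the side to push to; at the stop on this side the sleeve's centre is 24 mm (level) from it. A like red disc lies opposite; which side is green changes.
- press_valve: Fixed grey valve block under the blue-sleeved lever, origin at the centre of its underside: 110 mm (x) by 190 mm (y), 60 mm high, with a round gauge on top, up to 70 mm high, whose needle swings as the lever is pushed. The lever stands at x = -15 mm, y = 0 and tips along y. Its place and yaw (within 0.5 rad of square) differ each time.
- lift_grip (a point): Centre of the orange sleeve on a second spring-centred lever of the same size, on a like block; a bystander to leave alone. At rest 175 mm above the table, at least 240 mm from the blue sleeve. The two blocks may have changed places.

How it is judged:
On the way:
1. the blue-sleeved lever is held fully over on the green disc's side (sleeve centre within 36 mm level distance of the disc's origin; 24 mm at the stop) for 2 s without a break (horizontal distance between press_grip and green_disc below 0.036 m), for 2 s.
At the end, for the whole second after the job is handed in: The blue-sleeved lever has sprung back upright (sleeve centre 63 to 87 mm level distance from the green disc's origin, that is within 12 mm of centre) and the orange sleeve is within 12 mm of where it was (horizontal distance between press_grip and green_disc between 0.063 and 0.087 m and distance of lift_grip from where it was at the start of the episode below 0.012 m); the robot touches nothing.
It fails at once if the blue-sleeved lever is pushed more than 25 mm towards the red disc (horizontal distance between press_grip and green_disc above 0.1 m).
It fails at once if the orange-sleeved lever is pushed more than 20 mm aside at its sleeve (distance of lift_grip from where it was at the start of the episode above 0.02 m).
It also fails if it takes over 40 s, if anything falls off the work surface, if the arm or the gripper's body presses on something with over 40 N, if the wrist force passes 120 N, or if a joint passes its speed limit or range.

## Working session

There is one attempt and no reset: what is moved stays moved. The work goes in short steps, Python scripts to look and compute and a tool call to move; the robot and the scene stay as the last step left them, time stands still between calls to the robot, and variables do not carry over. Pictures are saved under pics/ and viewed, about 8 in all and at most 12, crops included, and the job is handed in when it is done.

Besides the shell and the picture viewer there is one more tool, called after "Request:" by a JSON object that holds its "api" and its "payload", one argument or row to a line. step_arm: Moves the arm, as the interface text tells. Shifts and turns lie within -1 to 1; 1 stands for 2 cm of shift or 4 degrees of turn. Its arguments: {"type":"object","properties":{"steps":{"type":"array","items":{"type":"number"}},"squeeze":{"type":"number"}},"required":["steps"]}

```bash
mkdir -p pics
python3 - <<'E'
from bench import ctrl, eyes
import cv2, numpy as np
print(ctrl.observe())
a=eyes.camera("scene"); b=eyes.camera("top")
cv2.imwrite("pics/scene0.png",a[:,:,::-1]); cv2.imwrite("pics/top0.png",b[:,:,::-1])
for n in("scene","top"): print(eyes.calibration(n))
E
```

```text
{'time_s': 0.0, 'qpos': array([-1.28900543e+00,  1.50986510e-01,  1.43798766e+00,  2.68667713e-05,
        1.55379578e+00, -1.34007349e-01]), 'joint_vel': array([-7.38293423e-04,  4.90947972e-04, -3.76103714e-04,  4.25890016e-04,
        1.07474934e-03,  9.91416832e-05]), 'joint_torque': array([-6.69044122e-03, -7.13068414e+01, -5.70881760e+01, -6.68157409e-04,
        8.98179336e-03, -2.35336171e-05]), 'ee_pos': array([ 0.23217616, -0.52579169,  0.23069676]), 'ee_rot': array([-3.14140874e+00,  1.16315239e-03, -1.15499845e+00]), 'wrist_force': array([-0.36196016,  0.7038689 , -0.19015425]), 'ft_torque': array([ 0.04417188, -0.00165791, -0.00830927]), 'opening': 0.08555596518388627}
{'fx': 523.6592009689145, 'fy': 523.6592009689145, 'cx': 316.14875171687817, 'cy': 236.20834899225815, 'R': array([[-5.63439771e-01,  8.26156956e-01,  5.54794713e-04],
       [ 6.97072144e-01,  4.75764036e-01, -5.36413095e-01],
       [-4.43425361e-01, -3.01849740e-01, -8.43955380e-01]]), 't': array([ 0.32231991, -0.31529354,  1.11928564])}
{'fx': 575.2024097115442, 'fy': 575.2024097115442, 'cx': 315.44130001200244, 'cy': 246.42177305823773, 'R': array([[-0.0271284 , -0.99962786,  0.00286248],
       [-0.991954  ,  0.02656569, -0.12378017],
       [ 0.12365806, -0.0061974 , -0.99230554]]), 't': array([-0.0291966 ,  0.54367836,  1.00579672])}
```

View pics/scene0.png

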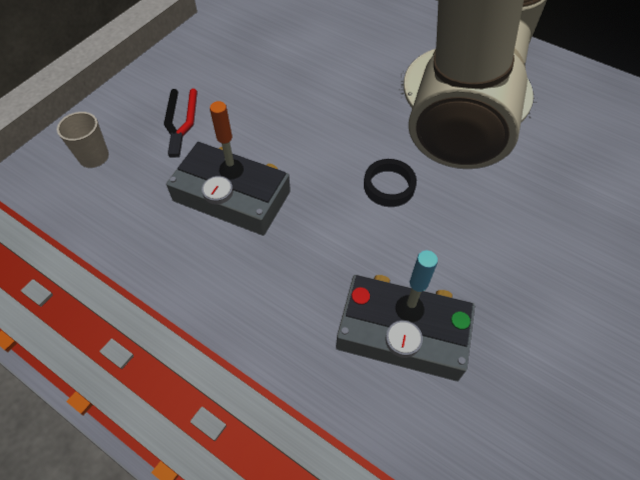

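View pics/top0.png

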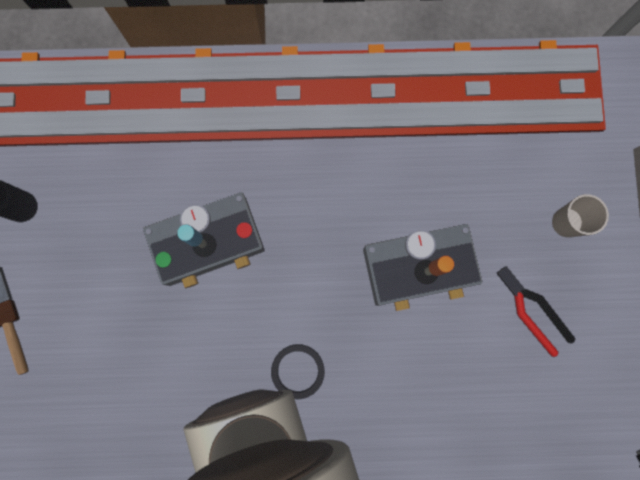

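The scene view shows the blue lever at about (425,270), red disc (361,296), green disc (461,320), and the orange lever at (222,120). In the top view, green is at (163,260), red at (244,230), the blue sleeve top at (186,233) and orange at (446,264).

```bash
cat > h.py <<'E'
import cv2, numpy as np
from bench import ctrl, eyes
def ray(n,uv,z):
    c=eyes.calibration(n); d=c["R"].T@np.array([(uv[0]-c["cx"])/c["fx"],(uv[1]-c["cy"])/c["fy"],1]); o=-c["R"].T@c["t"]
    return o+d*(z-o[2])/d[2]
def blob(img,lo,hi,box):
    x0,y0,x1,y1=box; m=cv2.inRange(cv2.cvtColor(img,cv2.COLOR_RGB2HSV)[y0:y1,x0:x1],lo,hi)
    n,l,s,c=cv2.connectedComponentsWithStats(m); k=1+np.argmax(s[1:,4]); return c[k]+[x0,y0],s[k]
E
python3 - <<'E'
from h import *
for n,box in(("scene",(330,240,490,390)),("top",(135,185,270,290))):
    im=cv2.imread(f"pics/{n}0.png")[:,:,::-1].copy()
    for nm,lo,hi,z in(("green",(50,120,60),(75,255,255),.065),("red",(0,170,100),(8,255,255),.065),("top of sleeve",(84,70,150),(100,255,255),.21)):
        c,s=blob(im,lo,hi,box); print(n,nm,c.round(1),s,ray(n,c,z).round(4))
E
```

```text
scene green [460.4 319.8] [121  71  19  18 260] [0.5253 0.2229 0.065 ]
scene red [360.5 295.3] [ 22  47  18  17 236] [0.5738 0.0816 0.065 ]
scene top of sleeve [427.5 258.1] [ 88  10  20  17 255] [0.5492 0.1523 0.21  ]
top green [163.  259.2] [ 21  67  15  15 174] [0.5235 0.2231 0.065 ]
top red [243.7 229.9] [103  39  13  13 132] [0.5715 0.0816 0.065 ]
top top of sleeve [185. 232.] [ 43  40  15  15 192] [0.5478 0.1525 0.21  ]
```

Request:
{"api": "step_arm", "payload": {
  "steps": [0,0,-0.8,0,0,-1,0.85,0,0,-0.8,0,0,-1,0.85,0,0,-0.8,0,0,-1,0.85,0,0,-0.8,0,0,-1,0.85,0,0,-0.8,0,0,-1,0.85]
}}

```text
time_s: 0.52
ee_pos: [0.2322, -0.5259, 0.3117]
ee_rot: [-3.141, 0.001, -0.802]
wrist_force: [-0.6, -1.3, -0.9]
opening: 0.026
```

Request:
{"api": "step_arm", "payload": {
  "steps": [0,0,0,0,0,-1,0.85,0,0,0,0,0,-1,0.85,0,0,0,0,0,-1,0.85,0,0,0,0,0,-1,0.85,0,0,0,0,0,-1,0.85]
}}

```text
time_s: 0.93
ee_pos: [0.2322, -0.5259, 0.3109]
ee_rot: [-3.141, 0.001, -0.453]
wrist_force: [-0.0, 1.0, -0.6]
opening: 0.0126
```

Request:
{"api": "step_arm", "payload": {
  "steps": [0,0,0,0,0,-1,0.85,0,0,0,0,0,-1,0.85,0,0,0,0,0,-1,0.85,0,0,0,0,0,-1,0.85,0,0,0,0,0,-1,0.85]
}}

```text
time_s: 1.35
ee_pos: [0.2322, -0.5259, 0.3109]
ee_rot: [-3.141, 0.0, -0.104]
wrist_force: [0.2, 0.3, -0.2]
opening: 0.0127
```

Request:
{"api": "step_arm", "payload": {
  "steps": [0,0,0,0,0,-1,0.85,0,0,0,0,0,-1,0.85,0,0,0,0,0,-1,0.85,0,0,0,0,0,-1,0.85,0,0,0,0,0,-1,0.85]
}}

```text
time_s: 1.77
ee_pos: [0.2322, -0.5259, 0.3109]
ee_rot: [-3.141, 0.0, 0.245]
wrist_force: [-0.3, -0.6, -0.0]
opening: 0.0129
```

Request:
{"api": "step_arm", "payload": {
  "steps": [0,0,0,0,0,-1,0.85,0,0,0,0,0,-0.3,0.85,0,0,0,0,0,0,0.85]
}}

```text
time_s: 2.02
ee_pos: [0.2322, -0.526, 0.311]
ee_rot: [-3.141, 0.0, 0.332]
wrist_force: [-1.1, -0.1, -0.2]
opening: 0.0127
```

Request:
{"api": "step_arm", "payload": {
  "steps": [1,-0.92,0,0,0,0,0.85,1,-0.92,0,0,0,0,0.85,1,-0.92,0,0,0,0,0.85,1,-0.92,0,0,0,0,0.85,1,-0.92,0,0,0,0,0.85]
}}

```text
time_s: 2.43
ee_pos: [0.2971, -0.4052, 0.3111]
ee_rot: [-3.141, -0.0, 0.329]
wrist_force: [0.9, -0.8, 0.1]
opening: 0.0127
```

Request:
{"api": "step_arm", "payload": {
  "steps": [1,-0.92,0,0,0,0,0.85,1,-0.92,0,0,0,0,0.85,1,-0.92,0,0,0,0,0.85,1,-0.92,0,0,0,0,0.85,1,-0.92,0,0,0,0,0.85]
}}

```text
time_s: 2.85
ee_pos: [0.3617, -0.2856, 0.3113]
ee_rot: [-3.142, -0.0, 0.329]
wrist_force: [0.7, -0.5, -0.3]
opening: 0.0131
```

Request:
{"api": "step_arm", "payload": {
  "steps": [1,-0.92,0,0,0,0,0.85,1,-0.92,0,0,0,0,0.85,1,-0.92,0,0,0,0,0.85,1,-0.92,0,0,0,0,0.85,1,-0.92,0,0,0,0,0.85]
}}

```text
time_s: 3.27
ee_pos: [0.4262, -0.166, 0.3114]
ee_rot: [3.142, -0.0, 0.329]
wrist_force: [-0.2, -0.9, 0.2]
opening: 0.013
```

Request:
{"api": "step_arm", "payload": {
  "steps": [1,-0.92,0,0,0,0,0.85,1,-0.92,0,0,0,0,0.85,1,-0.92,0,0,0,0,0.85,1,-0.92,0,0,0,0,0.85,1,-0.92,0,0,0,0,0.85]
}}

```text
time_s: 3.68
ee_pos: [0.4908, -0.0463, 0.3113]
ee_rot: [-3.142, -0.0, 0.33]
wrist_force: [0.3, -0.1, 0.6]
opening: 0.0128
```

Request:
{"api": "step_arm", "payload": {
  "steps": [1,-0.92,0,0,0,0,0.85,1,-0.92,0,0,0,0,0.85,1,-0.92,0,0,0,0,0.85,1,-0.92,0,0,0,0,0.85,0,0,0,0,0,0,0.85]
}}

```text
time_s: 4.1
ee_pos: [0.5433, 0.0513, 0.3106]
ee_rot: [-3.14, 0.0, 0.332]
wrist_force: [-0.4, 0.3, -0.3]
opening: 0.0131
```

Request:
{"api": "step_arm", "payload": {
  "steps": [0.95,-0.5,0,0,0,0,0.85,0.93,-0.5,0.6,0,0,0,0.85,0,0,1,0,0,0,0.85,0,0,1,0,0,0,0.85,0,0,1,0,0,0,0.85]
}}

```text
time_s: 4.52
ee_pos: [0.571, 0.0791, 0.2382]
ee_rot: [-3.142, 0.0, 0.33]
wrist_force: [0.2, -0.5, 1.2]
opening: 0.013
```

Request:
{"api": "step_arm", "payload": {
  "steps": [0,0,1,0,0,0,0.85,0,0,1,0,0,0,0.85,0,0,1,0,0,0,0.85,0,0,0.6,0,0,0,0.85,0,0,0,0,0,0,0.85]
}}

```text
time_s: 4.93
ee_pos: [0.57, 0.0789, 0.1648]
ee_rot: [-3.14, 0.004, 0.33]
wrist_force: [-0.2, -0.4, -0.5]
opening: 0.0129
```

Run:
```python
from h import *
s=ctrl.observe(); print(s["ee_pos"],s["ee_rot"])
g=np.array([.5244,.223]);L=np.array([.5485,.1524]);d=np.array([-.324,.946]);x=np.array([.946,.324])
v=L-s["ee_pos"][:2]; print("to lever along push",v@d,"along x",v@x)
a=eyes.camera("scene")[:,:,::-1]
cv2.imwrite("pics/s1.png",cv2.resize(a[180:400,300:520],None,fx=2.5,fy=2.5))
```

```text
[0.57003484 0.07885844 0.16480589] [-3.14033256  0.00361944  0.33042853]
to lever along push 0.07654760607900889 along x 0.003455510315021016
```

View pics/s1.png

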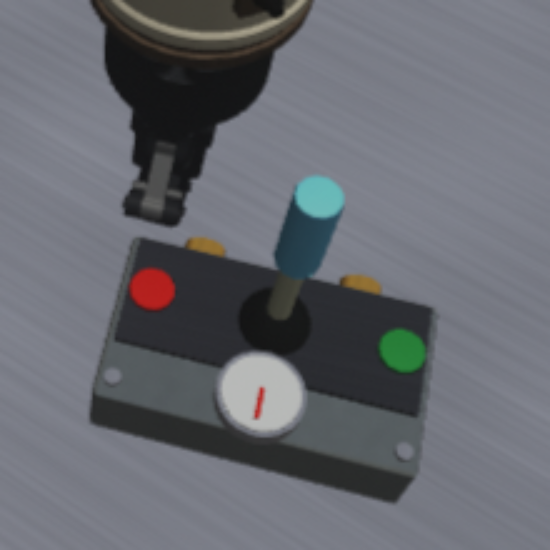

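The fingers are down at (155,200) on the red side of the upright blue lever, in line with it and clear of everything. Now I push.

Request:
{"api": "step_arm", "payload": {
  "steps": [0.17,-0.8,0,0,0,0,0.85,0,-0.8,0,0,0,0,0.85,0,-0.5,0,0,0,0,0.85,0,-0.4,0,0,0,0,0.85,0,-0.4,0,0,0,0,0.85]
}}

```text
time_s: 5.4
ee_pos: [0.5555, 0.1355, 0.1682]
ee_rot: [3.141, -0.001, 0.332]
wrist_force: [-0.0, -2.3, 1.6]
opening: 0.0129
```

Request:
{"api": "step_arm", "payload": {
  "steps": [0,-0.4,0,0,0,0,0.85,0,-0.4,0,0,0,0,0.85,0,-0.4,0,0,0,0,0.85,0,-0.3,0,0,0,0,0.85,0,0,0,0,0,0,0.85]
}}

```text
time_s: 5.82
ee_pos: [0.5452, 0.1642, 0.1671]
ee_rot: [-3.142, 0.001, 0.333]
wrist_force: [0.7, -5.2, -0.8]
opening: 0.0127
```

Run:
```python
from h import *
s=ctrl.observe()
L=np.array([.5485,.1524]);d=np.array([-.324,.946]);x=np.array([.946,.324])
v=L-s["ee_pos"][:2]; print("to lever along push",v@d,"along x",v@x, "F push",s["wrist_force"][:2]@d)
a=eyes.camera("scene")
c,_=blob(a,(84,70,150),(100,255,255),(330,200,520,390)); p=ray("scene",c,.196); print(c,p,np.hypot(*(p[:2]-L)))
cv2.imwrite("pics/s2.png",cv2.resize(a[180:400,300:520,::-1],None,fx=2.5,fy=2.5))
```

```text
to lever along push -0.012231180272115054 along x -0.000661529307967818 F push -5.173896453011754
[461.98230088 269.07522124] [0.53024119 0.19390285 0.196     ] 0.04534171353095745
```

View pics/s2.png

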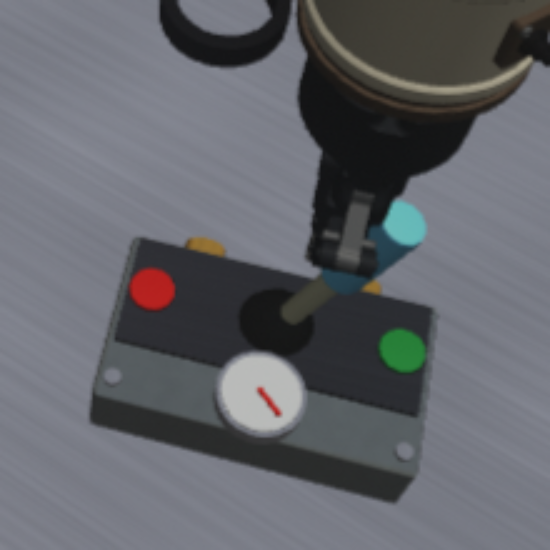

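The lever is leaning toward green, with its top at (405,222) in the crop and the needle swinging. It is at about 0.3 rad and 5 N, so I push on in small steps until the stop shows in the force.

Request:
{"api": "step_arm", "payload": {
  "steps": [0,-0.25,0,0,0,0,0.85,0,-0.25,0,0,0,0,0.85,0,0,0,0,0,0,0.85]
}}

```text
time_s: 6.12
ee_pos: [0.5421, 0.1728, 0.167]
ee_rot: [3.141, 0.001, 0.332]
wrist_force: [-0.7, -6.5, -0.8]
opening: 0.0128
```

Request:
{"api": "step_arm", "payload": {
  "steps": [0,-0.1,0,0,0,0,0.85,0,0,0,0,0,0,0.85]
}}

```text
time_s: 6.28
ee_pos: [0.5415, 0.1743, 0.167]
ee_rot: [3.141, 0.001, 0.332]
wrist_force: [-0.5, -6.6, -1.5]
opening: 0.0126
```

Request:
{"api": "step_arm", "payload": {
  "steps": [0,-0.1,0,0,0,0,0.85,0,0,0,0,0,0,0.85]
}}

```text
time_s: 6.45
ee_pos: [0.5409, 0.176, 0.1669]
ee_rot: [3.141, 0.001, 0.332]
wrist_force: [-0.3, -7.8, -3.0]
opening: 0.0126
```

Request:
{"api": "step_arm", "payload": {
  "steps": [0,-0.1,0,0,0,0,0.85,0,0,0,0,0,0,0.85]
}}

```text
time_s: 6.62
ee_pos: [0.5402, 0.1779, 0.1669]
ee_rot: [3.141, 0.001, 0.332]
wrist_force: [-0.4, -8.9, -1.3]
opening: 0.0128
```

Request:
{"api": "step_arm", "payload": {
  "steps": [0,-0.1,0,0,0,0,0.85,0,0,0,0,0,0,0.85]
}}

```text
time_s: 6.78
ee_pos: [0.5396, 0.1798, 0.167]
ee_rot: [3.141, 0.001, 0.332]
wrist_force: [-2.1, -7.2, 0.0]
opening: 0.0128
```

Run:
```python
from h import *
s=ctrl.observe()
L=np.array([.5485,.1524]);d=np.array([-.324,.946]);print(s["ee_pos"],s["wrist_force"])
for n,b in(("scene",(330,200,520,390)),("top",(100,150,270,290))):
    a=eyes.camera(n);c,st=blob(a,(84,70,150),(100,255,255),b); p=ray(n,c,.196); print(c,st,p,(p[:2]-L)@d)
    if n=="scene": cv2.imwrite("pics/s3.png",cv2.resize(a[180:400,300:520,::-1],None,fx=2.5,fy=2.5))
```

```text
[0.53959159 0.17980127 0.16704868] [-2.05092459 -7.15261502  0.04655675]
[475.01382488 274.81105991] [137  66  16  18 217] [0.52849139 0.21098777 0.196     ] 0.06190682351389333Traceback (most recent call last):
  File "<stdin>", line 5, in <module>
  File "h.py", line 8, in blob
    n,l,s,c=cv2.connectedComponentsWithStats(m); k=1+np.argmax(s[1:,4]); return c[k]+[x0,y0],s[k]
                                                     ~~~~~~~~~^^^^^^^^^
    return _wrapfunc(a, 'argmax', axis=axis, out=out, **kwds)
    return bound(*args, **kwds)
ValueError: attempt to get argmax of an empty sequence
```

View pics/s3.png

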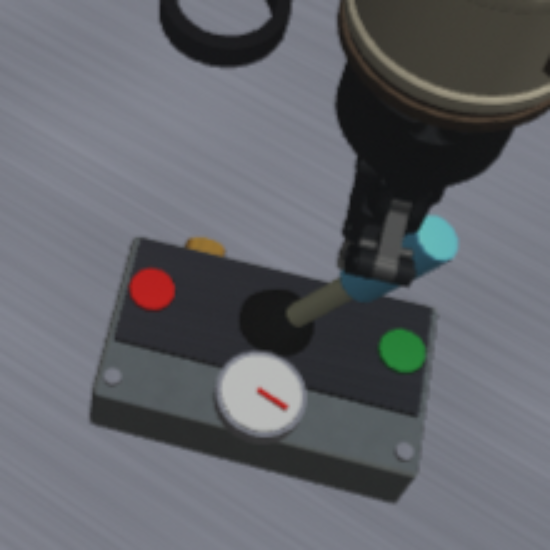

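The top of the sleeve is at 62 mm and would be 65 mm at the stop, so it is already well inside the tolerance. A little further to reach the stop itself.

Request:
{"api": "step_arm", "payload": {
  "steps": [0,-0.1,0,0,0,0,0.85,0,0,0,0,0,0,0.85]
}}

```text
time_s: 7.05
ee_pos: [0.5389, 0.1816, 0.167]
ee_rot: [3.141, 0.001, 0.332]
wrist_force: [-1.5, -7.8, -1.2]
opening: 0.0125
```

Request:
{"api": "step_arm", "payload": {
  "steps": [0,-0.05,0,0,0,0,0.85,0,0,0,0,0,0,0.85]
}}

```text
time_s: 7.22
ee_pos: [0.5387, 0.1823, 0.1669]
ee_rot: [3.141, 0.001, 0.331]
wrist_force: [-0.8, -9.5, -2.7]
opening: 0.0128
```

Request:
{"api": "step_arm", "payload": {
  "steps": [0,-0.07,0,0,0,0,0.85,0,0,0,0,0,0,0.85,0,0,0,0,0,0,0.85]
}}

```text
time_s: 7.47
ee_pos: [0.5385, 0.1829, 0.1669]
ee_rot: [3.139, 0.001, 0.331]
wrist_force: [2.0, -15.0, -3.0]
opening: 0.0125
```

Request:
{"api": "step_arm", "payload": {
  "steps": [0,-0.05,0,0,0,0,0.85,0,0,0,0,0,0,0.85,0,0,0,0,0,0,0.85]
}}

```text
time_s: 7.72
ee_pos: [0.5384, 0.1833, 0.1669]
ee_rot: [3.138, 0.002, 0.331]
wrist_force: [2.7, -20.2, -3.6]
opening: 0.0125
```

Force has jumped to 20 N: it is on the stop. I hold for over 2.5 s.

Request:
{"api": "step_arm", "payload": {
  "steps": [0,0,0,0,0,0,0.85,0,0,0,0,0,0,0.85,0,0,0,0,0,0,0.85,0,0,0,0,0,0,0.85,0,0,0,0,0,0,0.85]
}}

```text
time_s: 8.13
ee_pos: [0.5384, 0.1833, 0.1668]
ee_rot: [3.138, 0.002, 0.331]
wrist_force: [3.5, -20.4, -2.7]
opening: 0.013
```

Request:
{"api": "step_arm", "payload": {
  "steps": [0,0,0,0,0,0,0.85,0,0,0,0,0,0,0.85,0,0,0,0,0,0,0.85,0,0,0,0,0,0,0.85,0,0,0,0,0,0,0.85]
}}

```text
time_s: 8.55
ee_pos: [0.5383, 0.1833, 0.1669]
ee_rot: [3.138, 0.002, 0.331]
wrist_force: [3.0, -20.5, -2.8]
opening: 0.0129
```

Request:
{"api": "step_arm", "payload": {
  "steps": [0,0,0,0,0,0,0.85,0,0,0,0,0,0,0.85,0,0,0,0,0,0,0.85,0,0,0,0,0,0,0.85,0,0,0,0,0,0,0.85]
}}

```text
time_s: 8.97
ee_pos: [0.5384, 0.1832, 0.1668]
ee_rot: [3.138, 0.002, 0.331]
wrist_force: [2.5, -19.8, -4.2]
opening: 0.0127
```

Request:
{"api": "step_arm", "payload": {
  "steps": [0,0,0,0,0,0,0.85,0,0,0,0,0,0,0.85,0,0,0,0,0,0,0.85,0,0,0,0,0,0,0.85,0,0,0,0,0,0,0.85]
}}

```text
time_s: 9.38
ee_pos: [0.5384, 0.1832, 0.1668]
ee_rot: [3.138, 0.002, 0.331]
wrist_force: [3.6, -20.5, -2.8]
opening: 0.0127
```

Request:
{"api": "step_arm", "payload": {
  "steps": [0,0,0,0,0,0,0.85,0,0,0,0,0,0,0.85,0,0,0,0,0,0,0.85,0,0,0,0,0,0,0.85,0,0,0,0,0,0,0.85]
}}

```text
time_s: 9.8
ee_pos: [0.5383, 0.1833, 0.1669]
ee_rot: [3.138, 0.002, 0.331]
wrist_force: [3.1, -20.2, -3.3]
opening: 0.0128
```

Request:
{"api": "step_arm", "payload": {
  "steps": [0,0,0,0,0,0,0.85,0,0,0,0,0,0,0.85,0,0,0,0,0,0,0.85,0,0,0,0,0,0,0.85,0,0,0,0,0,0,0.85]
}}

```text
time_s: 10.22
ee_pos: [0.5384, 0.1832, 0.1669]
ee_rot: [3.138, 0.002, 0.331]
wrist_force: [4.0, -21.2, -3.7]
opening: 0.0127
```

Run:
```python
from h import *
s=ctrl.observe();L=np.array([.5485,.1524]);d=np.array([-.324,.946]);print(s["time_s"],s["wrist_force"])
a=eyes.camera("scene");c,st=blob(a,(84,70,150),(100,255,255),(330,200,520,390)); p=ray("scene",c,.196); print(c,p,(p[:2]-L)@d)
```

```text
10.2167 [  3.96594879 -21.2125735   -3.68852268]
[477.34975369 276.08866995] [0.52850438 0.21417694 0.196     ] 0.064919568299591
```

On the stop (top at 64.9 mm). I let it return slowly, with the lever resting on the fingers so that it does not swing through towards red.

Request:
{"api": "step_arm", "payload": {
  "steps": [0,0.3,0,0,0,0,0.85,0,0.3,0,0,0,0,0.85,0,0.3,0,0,0,0,0.85,0,0.3,0,0,0,0,0.85,0,0.3,0,0,0,0,0.85]
}}

```text
time_s: 10.68
ee_pos: [0.548, 0.1567, 0.1676]
ee_rot: [-3.141, -0.0, 0.332]
wrist_force: [-2.2, -3.4, 3.2]
opening: 0.0129
```

Request:
{"api": "step_arm", "payload": {
  "steps": [0,0.25,0,0,0,0,0.85,0,0.2,0,0,0,0,0.85,0,0.2,0,0,0,0,0.85,0,0.15,0,0,0,0,0.85,0,0.15,0,0,0,0,0.85]
}}

```text
time_s: 11.1
ee_pos: [0.554, 0.1391, 0.1672]
ee_rot: [-3.141, 0.0, 0.332]
wrist_force: [-0.4, -0.6, 0.3]
opening: 0.0128
```

Request:
{"api": "step_arm", "payload": {
  "steps": [0,0.15,0,0,0,0,0.85,0,0.15,0,0,0,0,0.85,0,0.15,0,0,0,0,0.85,0,0.15,0,0,0,0,0.85,0,0.15,0,0,0,0,0.85]
}}

```text
time_s: 11.52
ee_pos: [0.5589, 0.1249, 0.1673]
ee_rot: [-3.141, -0.0, 0.332]
wrist_force: [-0.1, -0.3, -0.4]
opening: 0.0126
```

Request:
{"api": "step_arm", "payload": {
  "steps": [0,0.4,0,0,0,0,0.85,0,0.6,0,0,0,0,0.85,0,0.6,0,0,0,0,0.85,0,0.5,-0.5,0,0,0,0.85,0,0,-1,0,0,0,0.85]
}}

```text
time_s: 11.93
ee_pos: [0.5724, 0.0829, 0.196]
ee_rot: [-3.141, 0.004, 0.33]
wrist_force: [0.2, 0.6, -0.3]
opening: 0.0132
```

Request:
{"api": "step_arm", "payload": {
  "steps": [0,0,-1,0,0,0,0.85,0,0,-1,0,0,0,0.85,0,0,-1,0,0,0,0.85,0,0,-1,0,0,0,0.85,0,0,0,0,0,0,0.85]
}}

```text
time_s: 12.35
ee_pos: [0.5737, 0.0844, 0.2822]
ee_rot: [3.14, -0.005, 0.331]
wrist_force: [0.4, -1.0, -0.3]
opening: 0.0129
```

Request:
{"api": "step_arm", "payload": {
  "steps": [0,0,0,0,0,0,0.85,0,0,0,0,0,0,0.85,0,0,0,0,0,0,0.85,0,0,0,0,0,0,0.85,0,0,0,0,0,0,0.85]
}}

```text
time_s: 12.77
ee_pos: [0.5724, 0.0852, 0.2767]
ee_rot: [-3.141, 0.001, 0.332]
wrist_force: [0.2, -0.1, -0.2]
opening: 0.0125
```

Run:
```python
from h import *
s=ctrl.observe();L=np.array([.5485,.1524]);d=np.array([-.324,.946]);print(s["time_s"],s["ee_pos"],s["wrist_force"])
a=eyes.camera("scene");c,st=blob(a,(84,70,150),(100,255,255),(330,200,520,390)); p=ray("scene",c,.21); print(c,p,(p[:2]-L)@d)
o=cv2.imread("pics/scene0.png")[:,:,::-1].copy()
for i in(o,a): print("orange",blob(i,(5,180,80),(15,255,255),(195,90,245,150))[0])
cv2.imwrite("pics/s4.png",a[:,:,::-1])
```

```text
12.7667 [0.57243784 0.08523131 0.27673077] [ 0.21152025 -0.07064406 -0.22314865]
[428.75396825 258.41269841] [0.54868075 0.15371417 0.21      ] 0.0011846431307620787
orange [221.97376093 117.303207  ]
orange [221.97783934 117.82271468]
```

View pics/s4.png

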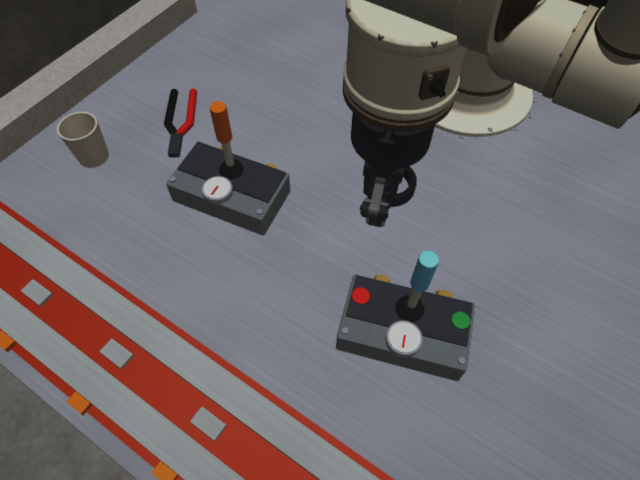

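The blue lever stands upright with its top at (428,258), the orange lever is unmoved at (222,118), and the gripper is clear of both.

```bash
python3 -c "
from bench import ctrl
print(ctrl.close_job())"
```

```text
the job is handed in; nothing more can be done
None
```

I pushed the blue-sleeved lever over to its stop on the green side, held it there, let it return under control and handed the job in. The hand-in gives no verdict.

- **Hold:** the wrist force rose from about 8 N to about 20 N, which showed it was on the stop. The top of the sleeve was 65 mm aside, as expected at full tilt. It stayed there for about 2.5 s (7.7 to 10.2 s).
- **After release:** the blue lever is within about 1 mm of upright. I lowered it slowly against the fingers to keep it from swinging towards red, but took no picture during the return.
- **Orange lever:** it shows less than 1 pixel of shift from the start.
- **Gripper:** it is clear of everything, with wrist force near zero. The clock was at about 12.8 s, well under the 40 s limit.

One check failed: at 62 mm, just before the stop, the top camera could not find the sleeve because my colour mask came up empty. The tilt figures therefore rest on the scene camera and the force reading.

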